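Take the squeeze-tab cap off the clamped jar

TASK

Open the amber jar held in the bench clamp: squeeze the two side tabs of its white cap together and, keeping them squeezed, turn the cap anticlockwise (seen from above) until you feel it come up against its soft stop, without forcing it, then lift it straight off. Set the cap down gently, upright, in the middle of the square steel tray and let go of it (no dropping), and leave all the other ware standing where it is.

Things in the scene. Friction and masses are not known exactly. Their poses are not given: they have to be found in the camera images.
- jar: Amber glass jar, body 100 mm across, clamped fast to the table on a steel plate 130 x 130 mm. Origin: centre of the plate's underside, on the table; z up along the jar's axis. More than 40 N in any direction between the cap and the jar (neck, ears or bayonet) breaks the glass.
- flange (a point): On the jar's axis, at the top face of the grey flange (76 mm across, 120 mm above the table) below the cap; axes as the jar's. At its +y and -y sides stands a pair of ears 12 mm high, 28.5 to 36 mm from the axis, with 12 mm clear between them: they hold the feet of the cap's tabs, so that it cannot turn.
- neck_top (a point): On the jar's axis, top of the 29 mm wide neck, 152 mm above the table, inside the cap. A bayonet under the cap holds it down (about 2.5 mm of upward and 2 mm of sideways play) until it is turned anticlockwise (+ about z) by an amount that cannot be seen and differs each time: 0.4 to 1.4 rad.
- cap: White plastic cap, 65 to 110 g, loose. Origin: centre of its skirt's lower edge, 123 mm above the table when seated; z up. Skirt 49 mm across; tabs at its +y and -y sides. Starts locked, axes within 2 degrees of the jar's. Raise it 32 mm to clear the neck; it stands level on its skirt. Fingers on the tabs must stay over 10 mm above the origin to pass above the ears.
- cap_top (a point): Centre of the cap's flat top, 36 mm above its origin. The cap, tabs in, turns almost freely until a rubber stop at its release place: a spring of 5 N m per rad, 18 mm off the axis on one side, so felt as a moment about z and a sideways force. It lifts off freely from 0.05 rad before the stop is touched to 0.1 rad into it; earlier it is caught.
- tab_a_face (a point): Centre of the outer face of the tab on the cap's +y side, 29.5 mm above the cap's origin. The tab is a flat plate 20 mm wide and 29 mm high (15 to 44 mm above the cap's origin) with an 8 mm wide foot below it. The outer faces of the two tabs are 65 mm apart at rest, 55 mm when both are squeezed in.
- tab_b_face (a point): The same for the tab on the cap's -y side.
- tab_a (a joint): How far the tab on the cap's +y side is pressed in: 0 m at rest, 0.005 m fully in. Its spring gives 3 N at rest and 8 N fully in, then it is solid. Both tabs must be in by more than 3.5 mm for their feet to pass the ears.
- tab_b (a joint): The same for the tab on the cap's -y side: 0 m at rest, 0.005 m fully in.
- tray: Square steel tray, 150 x 150 x 14 mm, wall and floor 4 mm thick, fixed. Origin: centre of its underside on the table. It may lie left or right of the jar; a round steel dish lies on the other side.
- amber_bottle: Closed amber bottle, 64 mm across, 190 mm high; bystander. Origin: centre of its underside.
- green_bottle: Closed green bottle, 66 mm across, 220 mm high; bystander. Origin: centre of its underside.
- plain_jar: Small amber jar with a plain round white cap (no tabs), 72 mm across, 100 mm high; bystander. Origin: centre of its underside.
- beaker: Glass beaker, 72 mm across, 95 mm high; bystander. Origin: centre of its underside.
- cylinder: Narrow glass measuring cylinder on a round foot 64 mm across, 160 mm high; bystander. Origin: centre of its underside.
- mortar: White ceramic bowl, 100 mm across, 55 mm high; bystander. Origin: centre of its underside.
- spoon: Wooden spoon, 170 mm long, lying flat; bystander. Origin: under its middle.
Mind the look-alikes: they are no part of the job. What is meant by the cap is not purple, and is the smaller of those in its own colour.

How it is judged:
On the way, in this order (a step that is already met when the one before it is completed fails the run):
1. both tabs of the cap are squeezed in (more than 3.5 mm each) while it still sits locked on the neck (value of joint each of tab_a, tab_b above 0.0035 m and z of cap in the frame of jar below 0.128 m and horizontal distance between cap and jar below 0.006 m and angle between the x axis of cap and the x axis of jar, either way round below 0.2 rad), for 0.1 s.
2. with the tabs still in, the cap has been turned more than 0.3 rad on the neck (value of joint each of tab_a, tab_b above 0.0035 m and z of cap in the frame of jar below 0.128 m and horizontal distance between cap and jar below 0.006 m and angle between the x axis of cap and the x axis of jar, either way round above 0.3 rad), for 0.1 s.
3. the cap is lifted clear of the neck (z of cap in the frame of jar above 0.157 m), for 0.1 s.
At the end, for the whole second after the job is handed in: The cap stands upright (within 0.1 rad) and at rest on the floor of the square tray, its centre within 35 mm of the tray's centre, released, both tabs sprung out again (horizontal distance between cap and tray below 0.035 m and z of cap in the frame of tray below 0.007 m and angle between cap's own z axis and vertical below 0.1 rad and contact force between cap and tray above 0.2 N and linear speed of cap below 0.02 m/s and value of joint each of tab_a, tab_b below 0.0015 m); the robot touches nothing.
It fails at once if more than 40 N between the cap and the jar, its neck, ears, bayonet or stop (pressed, turned against the lock, overturned, or pulled while caught) (contact force between cap and jar above 40 N).
It fails at once if the cap is dropped (falls freely at more than 0.45 m/s, about 10 mm) (contact force between the fingers and cap below 0.05 N and linear speed of cap above 0.45 m/s).
It fails at once if a bystander is shifted more than 20 mm or tipped over (distance of any of amber_bottle, green_bottle, plain_jar, beaker, cylinder, mortar, spoon from where it was at the start of the episode above 0.02 m or angle between any of amber_bottle, green_bottle, plain_jar, beaker, cylinder, mortar, spoon's own z axis and vertical above 0.5 rad).
It also fails if it takes over 69 s, if anything falls off the work surface, if the arm or the gripper's body presses on something with over 40 N, if the wrist force passes 120 N, or if a joint passes its speed limit or range.

ROBOT

A 7-joint arm with a two-finger parallel gripper is mounted at the origin on the work surface. World frame = base frame: x ahead of the robot, y to its left, z up, the work surface at z = 0. Lengths are in m, angles in rad, forces in N, time in s.
With the tool pointing down it reaches from about 0.4 to 0.875 m from the base axis. Payload 19.3 kg.
Tool frame: the origin (TCP) lies midway between the tips of the shut fingers; the grasp point (between the pads) lies 19 mm behind it; z points along the fingers, y is the direction in which the jaws open and shut (so a half turn about z gives the same grasp; the last joint's range is limited). The gripper opens to 85 mm and grips with 20 to 120 N. Pads are 22 mm wide; open, the fingers measure 114 mm over their backs; the gripper's body (76 mm by 85 mm) begins 54 mm behind the grasp point. The pads swing forward as they close: fully open they stand 13 mm farther back than shut.
Start: joints at [1.129, 0.521, -0.036, 1.599, 0.021, 1.021, -0.113], TCP at [0.227, -0.582, 0.231] pointing down, gripper open.
Joint ranges: [-2.91, 2.91], [-0.3, 2.13], [-1.5, 1.42], [0.17, 2.43], [-1.26, 4.41], [0.16, 1.93], [-2.52, 2.52]. Speed limits (rad/s): [1.89, 1.89, 2.39, 2.39, 3.01, 3.01, 3.01].

INTERFACE

Orientations are given as a unit quaternion [x, y, z, w].
In Python, from cell import monitor, get_image, order gives the robot as it stands.
- The arm moves only by the tool servo_tool, never from a script. Its argument "plan" is a list that holds one entry, the list of rows, each a list of 7 numbers: the shift along the world's x, y, z in cm, then the turn, a rotation vector about the world's x, y, z in degrees, then the closure, from 0 (fully open) to 1 (shut). In form: [[[x, y, z, ax, ay, az, gripper], ...]]. A call has 1 to 20 rows; each row shifts and turns the commanded pose from where the row before left it; what a row does not reach is not made up. A row lasts 1/12 s, in which the tool goes at most 41.7 mm and 7.16 degrees, less where a joint would pass 70% of its speed; a pose out of reach is approached as far as the arm can. A call with a gripper value outside its range is refused whole. The fingers move at their own pace and stop on an object; "newtons" is the grip in N (left out, the last holds). Time passes only in rows, so rows that do not move let the fingers close. It gives the time, the measured TCP pose, the force and the opening at its end, in the units of the state.
- monitor.observe(): the state, without advancing time (a new reading comes with each control period).
- get_image(name): name is "side" or "top" or "wrist"; returns a dict with "img" (400x640x3 uint8, blue, green, red), "camera_matrix" (3x3 intrinsics, pixels), "world_to_cam" (4x4, takes a point from world to camera coordinates). Camera axes: x right, y down, z forward; pixel columns grow to the right and rows downward; lengths in m; the calibration is good to about 2 mm. A picture is of the moment at which its call begins. There is no depth.
- order.hand_in(): hands the job in, once; it reports no verdict.
The state is a dict: "time": time; "joint_positions": joint angles; "joint_vel": joint speeds; "joint_efforts": joint torques, N m; "eef_pos": TCP position; "eef_rot": TCP orientation; "force": force on the tool from outside, world axes, zero at the start; "moment": the same for the moment, N m; "width": opening from 0.0 (shut) to 1.0 (fully open).
Only numpy, scipy, OpenCV 4.12 (cv2) and the standard library are available. Lean on these libraries where they do the work, as an engineer would, in place of code of your own. Each camera call takes 0.05 s, during which the arm holds its last target. There are 200 camera calls.

## Working session

There is one attempt and no reset: what is moved stays moved. The work goes in short steps, Python scripts to look and compute and a tool call to move; the robot and the scene stay as the last step left them, time stands still between calls to the robot, and variables do not carry over. Pictures are saved under pics/ and viewed, about 8 in all and at most 12, crops included, and the job is handed in when it is done.

Besides the shell and the picture viewer there is one more tool, called after "Call:" as name(argument=value, ...), one argument or row to a line, values as JSON. servo_tool: Moves the arm, as the interface text tells. Its arguments: {"type":"object","properties":{"plan":{"type":"array"},"newtons":{"type":"number"}},"required":["plan"]}

```bash
mkdir -p pics
cat > h.py <<'E'
import numpy as np, cv2
from cell import monitor, get_image, order
def shot(n,f):
    d=get_image(n); cv2.imwrite('pics/'+f,d['img']); np.savez('pics/'+f[:-4],K=d['camera_matrix'],T=d['world_to_cam']); return d
def ray(K,T,u,v):
    R=T[:3,:3];c=-R.T@T[:3,3]; r=R.T@np.linalg.inv(K)@np.array([u,v,1.]); return c,r/np.linalg.norm(r)
def onz(K,T,u,v,z):
    c,r=ray(K,T,u,v); return c+r*(z-c[2])/r[2]
def proj(K,T,p):
    q=K@(T[:3,:3]@np.array(p)+T[:3,3]); return q[:2]/q[2]
E
python3 - <<'E'
from h import *
for n in('top','side'):
    d=shot(n,n+'1.png'); T=d['world_to_cam']; print(n,-T[:3,:3].T@T[:3,3],d['camera_matrix'].round(1).tolist())
print(monitor.observe())
E
```

```text
top [ 0.30994804 -0.01580663  1.38968291] [[415.8, 0.0, 310.4], [0.0, 415.8, 196.2], [0.0, 0.0, 1.0]]
side [0.21696233 0.74646128 0.82512325] [[410.3, 0.0, 319.6], [0.0, 410.3, 195.8], [0.0, 0.0, 1.0]]
{'time': 0.1, 'joint_positions': array([ 1.12882406,  0.52196253, -0.03630562,  1.59994409,  0.02120035,
        1.02109325, -0.11277701]), 'joint_vel': array([-0.00040794, -0.0022635 , -0.00069845, -0.00022291,  0.00108415,
       -0.00028763,  0.00067081]), 'joint_efforts': array([ 3.27242662e-03, -9.28474331e+01,  1.98402554e+00, -3.70525575e+01,
        1.79938821e-02,  5.43976435e-03,  9.01772660e-05]), 'eef_pos': array([ 0.22689021, -0.5820418 ,  0.23078094]), 'eef_rot': array([ 9.82773368e-01,  1.84814087e-01, -1.34583302e-04, -4.93117038e-04]), 'force': array([-0.44421722,  0.13603701, -0.00149608]), 'moment': array([-0.02852634,  0.05272638, -0.03773149]), 'width': 1.0011252023767314}
```

View pics/top1.png

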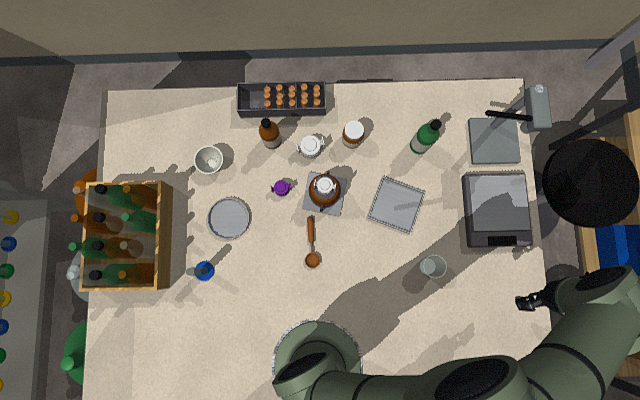

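View pics/side1.png

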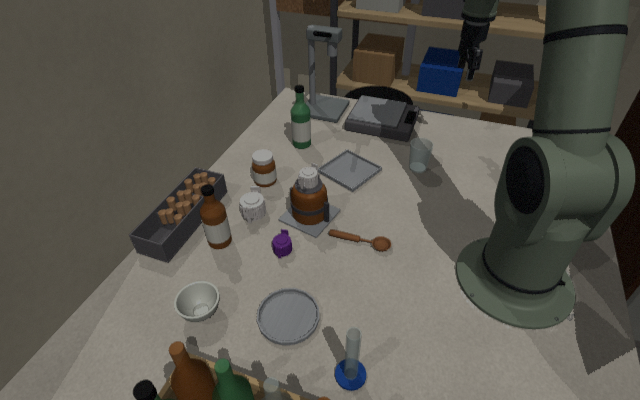

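The top view shows the clamped jar with its white cap at (325,186), the tray at (397,204), the larger loose white cap at (311,146) and a purple one at (282,187). The side view shows the cap at (309,178). Next I measure the jar and tray by mask.

Run:
```python
from h import *
img=cv2.imread('pics/top1.png'); z=np.load('pics/top1.npz');K,T=z['K'],z['T']
def w(u,v,h): return onz(K,T,u,v,h).round(4)
print('cap',w(325,186,.16),'tray',w(397,204,.014), 'plate',w(325,194,.01))
hsv=cv2.cvtColor(img,cv2.COLOR_BGR2HSV)
m=((hsv[...,1]<45)&(hsv[...,2]>165)).astype(np.uint8); m2=np.zeros_like(m);m2[170:205,305:345]=m[170:205,305:345]
n,l,s,c=cv2.connectedComponentsWithStats(m2)
for i in range(1,n):
    if s[i,4]>20: print(s[i],c[i],w(*c[i],.16))
g=((abs(img.astype(int)[...,0]-img[...,2])<25)&(hsv[...,2]<190)&(hsv[...,2]>90)).astype(np.uint8)
for nm,(x0,x1,y0,y1),h in(('tray',(360,432,170,236),.014),('plate',(296,354,166,220),.008)):
    t=np.zeros_like(g);t[y0:y1,x0:x1]=g[y0:y1,x0:x1]
    cs=max(cv2.findContours(t,0,2)[0],key=cv2.contourArea)
    b=cv2.boxPoints(cv2.minAreaRect(cs)); P=np.array([w(*p,h) for p in b]);print(nm,b.round(1).tolist(),P[:,:2].tolist(),P.mean(0),[np.linalg.norm(P[i]-P[i-1]).round(3) for i in range(4)],[np.degrees(np.arctan2(*(P[i]-P[i-1])[1::-1])).round(1) for i in range(4)])
a=cv2.resize(img[165:225,295:355],(400,400),interpolation=2)
b=cv2.imread('pics/side1.png')[155:235,270:350]; b=cv2.resize(b,(400,400),interpolation=2)
cv2.imwrite('pics/crop1.png',np.hstack([a,b]))
```

```text
cap [ 0.5477 -0.039   0.16  ] tray [ 0.5087 -0.2796  0.014 ] plate [ 0.5493 -0.041   0.01  ]
[305 170   8  17  61] [306.90163934 176.67213115] [0.5779 0.0149 0.16  ]
[313 170  15   4  39] [320. 171.] [ 0.5944 -0.0251  0.16  ]
[316 177  20  16 215] [324.91627907 184.85581395] [ 0.5512 -0.0388  0.16  ]
tray [[365.6000061035156, 219.10000610351562], [382.3999938964844, 174.39999389648438], [426.29998779296875, 190.89999389648438], [409.5, 235.60000610351562]] [[0.4607, -0.1731], [0.6108, -0.2362], [0.5506, -0.3797], [0.4029, -0.3147]] [ 0.50625  -0.275925  0.014   ] [np.float64(0.153), np.float64(0.163), np.float64(0.156), np.float64(0.161)] [np.float64(67.8), np.float64(-22.8), np.float64(-112.8), np.float64(156.2)]
plate [[300.5, 208.8000030517578], [311.79998779296875, 158.0], [354.8999938964844, 167.5], [343.6000061035156, 218.39999389648438]] [[0.5015, 0.0425], [0.676, 0.0006], [0.6384, -0.1452], [0.4657, -0.1007]] [ 0.5704 -0.0507  0.008 ] [np.float64(0.148), np.float64(0.179), np.float64(0.151), np.float64(0.178)] [np.float64(76.0), np.float64(-13.5), np.float64(-104.5), np.float64(165.6)]
```

View pics/crop1.png

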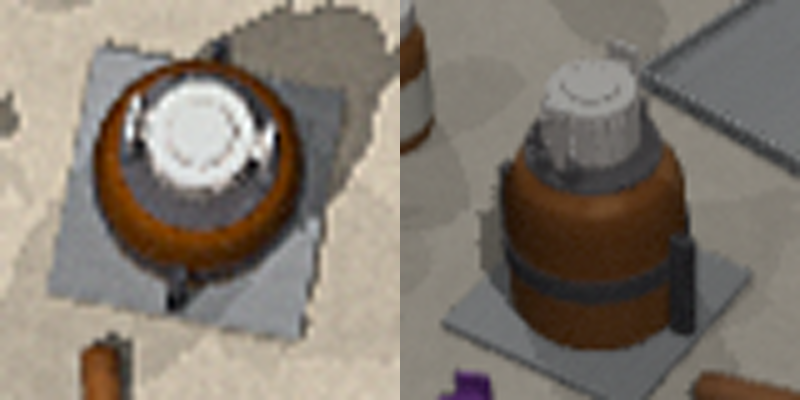

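Measured: cap at about (0.551,-0.038), jar yaw about -12°, tray at (0.506,-0.277). I go above the jar with the jaws along the tab axis and the last joint left room to turn anticlockwise.

Call:
servo_tool(
  plan=[
    [[1.6,2.7,0.3,0,0,-1.7,0],[1.6,2.7,0.3,0,0,-1.7,0],[1.6,2.7,0.3,0,0,-1.7,0],[1.6,2.7,0.3,0,0,-1.7,0],[1.6,2.7,0.3,0,0,-1.7,0],[1.6,2.7,0.3,0,0,-1.7,0],[1.6,2.7,0.3,0,0,-1.7,0],[1.6,2.7,0.3,0,0,-1.7,0],[1.6,2.7,0.3,0,0,-1.7,0],[1.6,2.7,0.3,0,0,-1.7,0],[1.6,2.7,0.3,0,0,-1.7,0],[1.6,2.7,0.3,0,0,-1.7,0],[1.6,2.7,0.3,0,0,-1.7,0],[1.6,2.7,0.3,0,0,-1.7,0],[1.6,2.7,0.3,0,0,-1.7,0],[1.6,2.7,0.3,0,0,-1.7,0],[1.6,2.7,0.3,0,0,-1.7,0],[1.6,2.7,0.3,0,0,-1.7,0],[1.6,2.7,0.3,0,0,-1.3,0],[1.6,2.7,0.3,0,0,-1.3,0]],
  ],
  newtons=40,
)

```text
time: 1.77
eef_pos: [0.5474, -0.0408, 0.2913]
eef_rot: [0.995, -0.104, -0.0, 0.0]
force: [-0.4, -0.7, 0.0]
width: 1.002
```

Run:
```python
from h import *
d=shot('wrist','w1.png');s=monitor.observe();K,T=d['camera_matrix'],d['world_to_cam']
print(s['time'],s['eef_pos'],s['eef_rot'],s['joint_positions'].round(2));print(proj(K,T,[.5515,-.0375,.159]),-T[:3,:3].T@T[:3,3],K[0])
```

```text
1.8167 [ 0.55000169 -0.03468514  0.29163416] [ 9.94744627e-01 -1.02375489e-01  4.45986863e-04 -1.47931040e-03] [ 0.09  0.35 -0.17  1.72  0.06  1.08 -1.88]
[317.11281376 187.47385159] [ 0.61268408 -0.05546286  0.43451386] [296.0562699    0.         322.14372252]
```

View pics/w1.png

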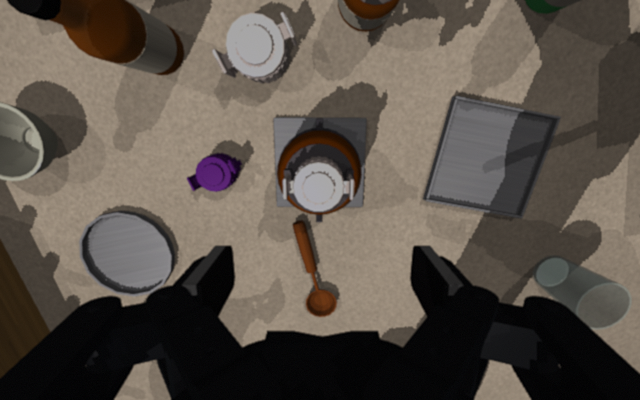

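Wrist view: cap at (319,187), tabs at about (286,188) and (354,188), tray quadrilateral at upper right, everything else where it was. Now precise numbers.

Run:
```python
from h import *
img=cv2.imread('pics/w1.png'); z=np.load('pics/w1.npz');K,T=z['K'],z['T']
def w(u,v,h): return onz(K,T,u,v,h).round(4)
hsv=cv2.cvtColor(img,cv2.COLOR_BGR2HSV)
m=((hsv[...,1]<40)&(hsv[...,2]>140)).astype(np.uint8);t=np.zeros_like(m);t[160:216,278:362]=m[160:216,278:362]
n,l,s,c=cv2.connectedComponentsWithStats(t)
for i in range(1,n):
    if s[i,4]>8: print(s[i],c[i].round(1),w(*c[i],.159),w(*c[i],.167))
a=cv2.resize(img[145:225,270:370],(800,640)[0:1]+(600,),interpolation=2);cv2.imwrite('pics/crop2.png',a[:, :])
g=((hsv[...,1]<60)&(hsv[...,2]<130)&(hsv[...,2]>40)).astype(np.uint8)
pl=np.array([w(u,v,.008) for u,v in((275,118),(367,118),(277,207),(364,207))]);print(pl,pl.mean(0))
tr=np.array([w(u,v,.014) for u,v in((457,94),(559,118),(522,216),(424,200))]);print('tray',tr,tr.mean(0))
```

```text
[ 290  163   59   48 1920] [318.1 187. ] [ 0.5518 -0.0385  0.159 ] [ 0.5536 -0.039   0.167 ]
[283 179   3  20  49] [284.2 188.5] [ 0.557  -0.0065  0.159 ] [ 0.5586 -0.0079  0.167 ]
[350 180   3  20  42] [351.4 189.8] [ 0.5425 -0.0691  0.159 ] [ 0.5445 -0.0687  0.167 ]
[[ 0.6268  0.0086  0.008 ]
 [ 0.6003 -0.1164  0.008 ]
 [ 0.501   0.0378  0.008 ]
 [ 0.4739 -0.0903  0.008 ]] [ 0.5505   -0.040075  0.008   ]
tray [[ 0.606  -0.2388  0.014 ]
 [ 0.5459 -0.3726  0.014 ]
 [ 0.413  -0.3185  0.014 ]
 [ 0.4681 -0.1781  0.014 ]] [ 0.50825 -0.277    0.014  ]
```

View pics/crop2.png

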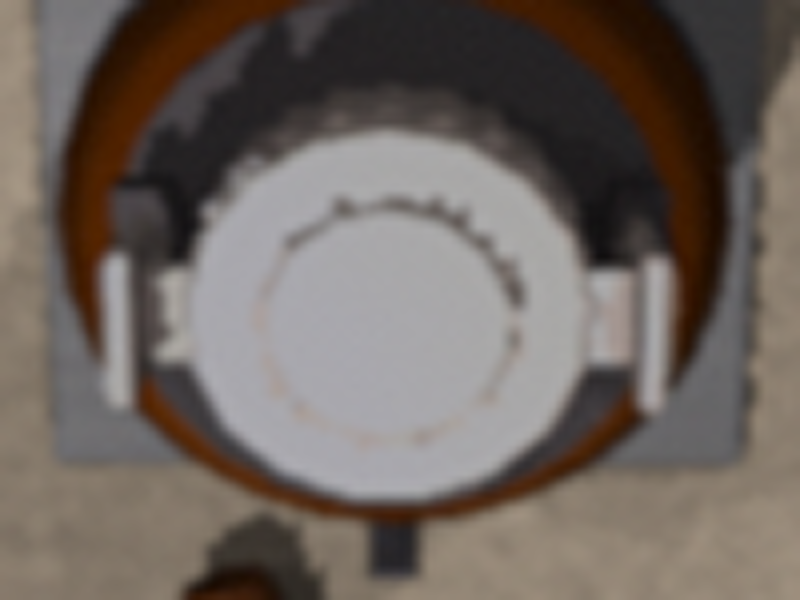

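The cap axis is at (0.5515,-0.0385) and the tab axis points at 77.4°; tab separation checks out at about 65 mm. I align above first and check before lowering.

Call:
servo_tool(
  plan=[
    [[0.23,0.17,-2.0,0,0,-0.4,0],[0.23,0.18,-2.5,0,0,-0.4,0],[0,0,-2.5,0,0,0,0],[0,0,-2.0,0,0,0,0],[0,0,0,0,0,0,0],[0,0,0,0,0,0,0],[0,0,0,0,0,0,0]],
  ],
  newtons=40,
)

```text
time: 2.4
eef_pos: [0.5521, -0.0389, 0.2024]
eef_rot: [0.994, -0.111, 0.001, -0.0]
force: [1.0, -0.7, 0.6]
width: 1.0
```

Run:
```python
from h import *
s=monitor.observe();q=s['eef_rot']
print(s['time'],s['eef_pos'].round(4),np.degrees(2*np.arctan2(q[1],q[0]))-90,q.round(4),s['force'].round(2),s['moment'].round(3))
```

```text
2.4 [ 0.5521 -0.0389  0.2024] -102.70782494385854 [ 9.939e-01 -1.107e-01  5.000e-04 -1.000e-04] [ 0.96 -0.67  0.63] [-0.003  0.015  0.002]
```

Call:
servo_tool(
  plan=[
    [[0,0.03,-1.5,0,0,0,0],[-0.05,0,-1.5,0,0,0,0],[0,0,-1.5,0,0,0,0],[0,0,-1.2,0,0,0,0],[0,0,-0.8,0,0,0,0],[0,0,-0.4,0,0,0,0],[0,0,0,0,0,0,0],[0,0,0,0,0,0,0],[0,0,0,0,0,0,0]],
  ],
)

```text
time: 3.15
eef_pos: [0.5516, -0.0385, 0.1332]
eef_rot: [0.994, -0.111, 0.001, -0.0]
force: [-0.8, -0.1, -0.3]
width: 1.004
```

Run:
```python
from h import *
s=monitor.observe();q=s['eef_rot']
print(s['eef_pos'].round(4),s['force'].round(2),s['moment'].round(3))
a=shot('wrist','w2.png');b=shot('side','s2.png')
cv2.imwrite('pics/c3.png',np.hstack([cv2.resize(a['img'][80:400,160:480],(400,400)),cv2.resize(b['img'][110:240,240:370],(400,400),interpolation=2)]))
```

```text
[ 0.5516 -0.0385  0.1332] [-0.8  -0.08 -0.3 ] [ 0.001 -0.079 -0.033]
```

View pics/c3.png

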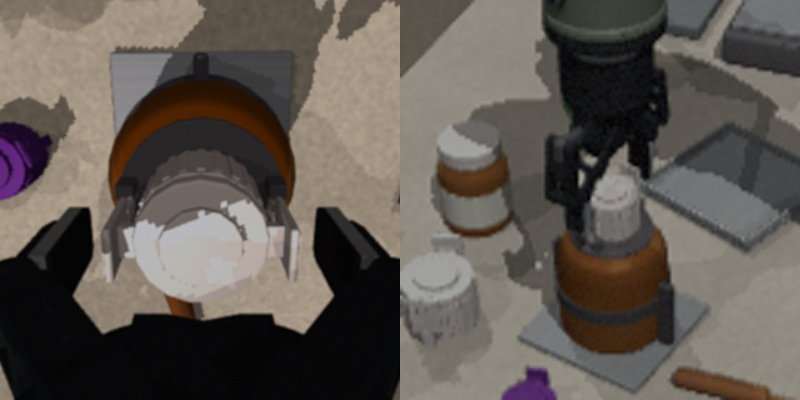

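The fingers straddle the tabs evenly and parallel. Closing.

Call:
servo_tool(
  plan=[
    [[0,0,0,0,0,0,0.2],[0,0,0,0,0,0,0.3],[0,0,0,0,0,0,0.4],[0,0,0,0,0,0,1],[0,0,0,0,0,0,1],[0,0,0,0,0,0,1],[0,0,0,0,0,0,1],[0,0,0,0,0,0,1]],
  ],
  newtons=35,
)

```text
time: 3.92
eef_pos: [0.5514, -0.0387, 0.1333]
eef_rot: [0.994, -0.111, 0.001, 0.0]
force: [-5.5, -0.8, 16.0]
width: 0.626
```

```bash
cat > o.py <<'E'
from h import *
s=monitor.observe();q=s['eef_rot']
print(s['time'],s['eef_pos'].round(4),'yaw',(np.degrees(2*np.arctan2(q[1],q[0]))-90).round(2),s['force'].round(2),s['moment'].round(3),'w',s['width']*85,'q7',s['joint_positions'][6].round(2))
E
python3 o.py
```

```text
3.9167 [ 0.5514 -0.0387  0.1333] yaw -102.71 [-5.45 -0.81 16.  ] [-0.145  0.902 -0.01 ] w 53.24629855708548 q7 -1.93
```

Both tabs are in (53 mm). There is 16 N down on the cap from the pad swing; I relieve it by raising slightly.

Call:
servo_tool(
  plan=[
    [[0,0,0.05,0,0,0,1],[0,0,0.05,0,0,0,1],[0,0,0,0,0,0,1],[0,0,0,0,0,0,1]],
  ],
)

```text
time: 4.25
eef_pos: [0.5513, -0.0386, 0.1336]
eef_rot: [0.994, -0.111, 0.0, 0.0]
force: [-0.3, 0.3, 7.6]
width: 0.623
```

```bash
python3 o.py
```

```text
4.25 [ 0.5513 -0.0386  0.1336] yaw -102.71 [-0.32  0.3   7.61] [-0.159  0.27  -0.023] w 52.93669495365781 q7 -1.93
```

Call:
servo_tool(
  plan=[
    [[0,0,0.08,0,0,0,1],[0,0,0,0,0,0,1],[0,0,0,0,0,2,1],[0,0,0,0,0,2,1],[0,0,0,0,0,2,1],[0,0,0,0,0,0,1],[0,0,0,0,0,0,1]],
  ],
)

```text
time: 4.83
eef_pos: [0.551, -0.0385, 0.1339]
eef_rot: [0.998, -0.059, -0.0, -0.0]
force: [-0.4, 1.0, -0.3]
width: 0.622
```

```bash
python3 o.py
```

```text
4.8333 [ 0.551  -0.0385  0.1339] yaw -96.77 [-0.4   0.99 -0.28] [ 0.029 -0.003  0.039] w 52.834174629463035 q7 -1.85
```

Free, and already past the ears' play. Continuing in steps.

Call:
servo_tool(
  plan=[
    [[0,0,0,0,0,2.5,1],[0,0,0,0,0,2.5,1],[0,0,0,0,0,2.5,1],[0,0,0,0,0,2.5,1],[0,0,0,0,0,2.5,1],[0,0,0,0,0,1.5,1],[0,0,0,0,0,0,1],[0,0,0,0,0,0,1],[0,0,0,0,0,0,1]],
  ],
)

```text
time: 5.58
eef_pos: [0.5511, -0.0385, 0.134]
eef_rot: [0.998, 0.063, -0.0, -0.0]
force: [-0.8, -0.4, -0.5]
width: 0.621
```

```bash
python3 o.py
```

```text
5.5833 [ 0.5511 -0.0385  0.134 ] yaw -82.79 [-0.76 -0.38 -0.5 ] [-0.039 -0.001 -0.022] w 52.807376124984806 q7 -1.65
```

Call:
servo_tool(
  plan=[
    [[0,0,0,0,0,1.75,1],[0,0,0,0,0,1.75,1],[0,0,0,0,0,0,1],[0,0,0,0,0,0,1]],
  ],
)

```text
time: 5.92
eef_pos: [0.5511, -0.0385, 0.1341]
eef_rot: [0.996, 0.093, -0.0, -0.0]
force: [-0.9, -0.1, -1.7]
width: 0.623
```

```bash
python3 o.py
```

```text
5.9167 [ 0.5511 -0.0385  0.1341] yaw -79.3 [-0.87 -0.15 -1.74] [-0.022 -0.004 -0.051] w 52.978837206475845 q7 -1.6
```

Call:
servo_tool(
  plan=[
    [[0,0,0,0,0,1.75,1],[0,0,0,0,0,1.75,1],[0,0,0,0,0,0,1],[0,0,0,0,0,0,1]],
  ],
)

```text
time: 6.25
eef_pos: [0.5511, -0.0385, 0.1341]
eef_rot: [0.992, 0.123, 0.0, -0.0]
force: [-0.3, -0.8, 0.6]
width: 0.622
```

```bash
python3 o.py
```

```text
6.25 [ 0.5511 -0.0385  0.1341] yaw -75.82 [-0.26 -0.77  0.61] [-0.031 -0.009  0.006] w 52.8644698396212 q7 -1.55
```

Call:
servo_tool(
  plan=[
    [[0,0,0,0,0,1.75,1],[0,0,0,0,0,1.75,1],[0,0,0,0,0,0,1],[0,0,0,0,0,0,1]],
  ],
)

```text
time: 6.58
eef_pos: [0.5511, -0.0385, 0.1341]
eef_rot: [0.988, 0.154, 0.0, -0.0]
force: [0.8, -1.1, -0.6]
width: 0.623
```

```bash
python3 o.py
```

```text
6.5833 [ 0.5511 -0.0385  0.1341] yaw -72.32 [ 0.77 -1.07 -0.55] [-0.005  0.012  0.01 ] w 52.94753221840617 q7 -1.5
```

Call:
servo_tool(
  plan=[
    [[0,0,0,0,0,1.75,1],[0,0,0,0,0,1.75,1],[0,0,0,0,0,0,1],[0,0,0,0,0,0,1]],
  ],
)

```text
time: 6.92
eef_pos: [0.5512, -0.0385, 0.1341]
eef_rot: [0.983, 0.184, 0.0, -0.0]
force: [0.9, 0.3, -0.5]
width: 0.621
```

```bash
python3 o.py
```

```text
6.9167 [ 0.5512 -0.0385  0.1341] yaw -68.82 [ 0.94  0.25 -0.48] [-0.008  0.013 -0.019] w 52.764522010668415 q7 -1.45
```

Call:
servo_tool(
  plan=[
    [[0,0,0,0,0,1.75,1],[0,0,0,0,0,1.75,1],[0,0,0,0,0,0,1],[0,0,0,0,0,0,1]],
  ],
)

```text
time: 7.25
eef_pos: [0.5511, -0.0385, 0.1341]
eef_rot: [0.977, 0.214, 0.0, -0.0]
force: [-0.1, -0.0, -1.5]
width: 0.62
```

```bash
python3 o.py
```

```text
7.25 [ 0.5511 -0.0385  0.1341] yaw -65.33 [-0.09 -0.   -1.48] [0.002 0.013 0.081] w 52.66142032721458 q7 -1.4
```

Call:
servo_tool(
  plan=[
    [[0,0,0,0,0,1.75,1],[0,0,0,0,0,1.75,1],[0,0,0,0,0,0,1],[0,0,0,0,0,0,1]],
  ],
)

```text
time: 7.58
eef_pos: [0.5512, -0.0385, 0.1341]
eef_rot: [0.97, 0.243, 0.0, -0.0]
force: [-1.1, -0.1, -0.9]
width: 0.617
```

```bash
python3 o.py
```

```text
7.5833 [ 0.5512 -0.0385  0.1341] yaw -61.83 [-1.12 -0.14 -0.95] [0.001 0.028 0.04 ] w 52.4026569800798 q7 -1.35
```

Call:
servo_tool(
  plan=[
    [[0,0,0,0,0,1.75,1],[0,0,0,0,0,1.75,1],[0,0,0,0,0,0,1],[0,0,0,0,0,0,1]],
  ],
)

```text
time: 7.92
eef_pos: [0.5511, -0.0385, 0.1341]
eef_rot: [0.962, 0.273, 0.0, -0.0]
force: [0.1, -0.2, -0.1]
width: 0.617
```

```bash
python3 o.py
```

```text
7.9167 [ 0.5511 -0.0385  0.1341] yaw -58.33 [ 0.14 -0.2  -0.12] [-0.019  0.066 -0.011] w 52.418839147450505 q7 -1.29
```

Call:
servo_tool(
  plan=[
    [[0,0,0,0,0,1.75,1],[0,0,0,0,0,1.75,1],[0,0,0,0,0,0,1],[0,0,0,0,0,0,1]],
  ],
)

```text
time: 8.25
eef_pos: [0.5511, -0.0385, 0.1341]
eef_rot: [0.953, 0.302, -0.0, -0.0]
force: [-0.3, -1.1, -1.6]
width: 0.62
```

```bash
python3 o.py
```

```text
8.25 [ 0.5511 -0.0385  0.1341] yaw -54.83 [-0.25 -1.11 -1.59] [-0.04  -0.008  0.055] w 52.71933502740249 q7 -1.24
```

Call:
servo_tool(
  plan=[
    [[0,0,0,0,0,1.75,1],[0,0,0,0,0,1.75,1],[0,0,0,0,0,0,1],[0,0,0,0,0,0,1]],
  ],
)

```text
time: 8.58
eef_pos: [0.5513, -0.0387, 0.1341]
eef_rot: [0.944, 0.331, 0.0, 0.0]
force: [2.3, -2.3, -1.7]
width: 0.62
```

```bash
python3 o.py
```

```text
8.5833 [ 0.5513 -0.0387  0.1341] yaw -51.34 [ 2.29 -2.34 -1.67] [-0.391 -0.454 -0.035] w 52.71172914578887 q7 -1.19
```

A sideways force has appeared (3.3 N), along with the moments it causes. I take one degree more to confirm the stop.

Call:
servo_tool(
  plan=[
    [[0,0,0,0,0,1.0,1],[0,0,0,0,0,0,1],[0,0,0,0,0,0,1]],
  ],
)

```text
time: 8.83
eef_pos: [0.5513, -0.0387, 0.1342]
eef_rot: [0.94, 0.34, 0.0, 0.0]
force: [3.2, -2.4, -2.3]
width: 0.618
```

```bash
python3 o.py
```

```text
8.8333 [ 0.5513 -0.0387  0.1342] yaw -50.24 [ 3.24 -2.44 -2.34] [-0.742 -0.764 -0.072] w 52.529155991232294 q7 -1.18
```

Call:
servo_tool(
  plan=[
    [[0,0,0,0,0,1.0,1],[0,0,0,0,0,0,1],[0,0,0,0,0,0,1]],
  ],
)

```text
time: 9.08
eef_pos: [0.5515, -0.0388, 0.1342]
eef_rot: [0.937, 0.348, 0.0, 0.0]
force: [4.7, -3.8, -1.9]
width: 0.618
```

```bash
python3 o.py
```

```text
9.0833 [ 0.5515 -0.0388  0.1342] yaw -49.22 [ 4.74 -3.82 -1.88] [-0.927 -0.963 -0.097] w 52.5134843125249 q7 -1.16
```

The stop is confirmed: side force and moment rise steadily. I ease back 2° and try a gentle lift.

Call:
servo_tool(
  plan=[
    [[0,0,0,0,0,-2.0,1],[0,0,0,0,0,0,1],[0,0,0.1,0,0,0,1],[0,0,0.1,0,0,0,1],[0,0,0.1,0,0,0,1],[0,0,0,0,0,0,1]],
  ],
)

```text
time: 9.58
eef_pos: [0.5513, -0.0384, 0.1374]
eef_rot: [0.943, 0.332, 0.0, 0.0]
force: [3.4, -1.5, -0.3]
width: 0.621
```

```bash
python3 o.py
```

```text
9.5833 [ 0.5513 -0.0384  0.1374] yaw -51.17 [ 3.37 -1.46 -0.35] [-0.475 -0.804 -0.077] w 52.791278756115986 q7 -1.19
```

Call:
servo_tool(
  plan=[
    [[0,0,0.1,0,0,0,1],[0,0,0.1,0,0,0,1],[0,0,0.1,0,0,0,1],[0,0,0,0,0,0,1]],
  ],
)

```text
time: 9.92
eef_pos: [0.5512, -0.0385, 0.1404]
eef_rot: [0.943, 0.332, 0.0, 0.0]
force: [3.0, -2.0, -0.7]
width: 0.622
```

```bash
python3 o.py
```

```text
9.9167 [ 0.5512 -0.0385  0.1404] yaw -51.2 [ 3.04 -1.98 -0.69] [-0.452 -0.739 -0.131] w 52.84605692047676 q7 -1.19
```

Lifting freely. Now well clear of the neck.

Call:
servo_tool(
  plan=[
    [[0,0,0.3,0,0,0,1],[0,0,0.4,0,0,0,1],[0,0,0.5,0,0,0,1],[0,0,0.5,0,0,0,1],[0,0,0.6,0,0,0,1],[0,0,1,0,0,0,1],[0,0,1,0,0,0,1],[0,0,1.2,0,0,0,1],[0,0,1.2,0,0,0,1],[0,0,1,0,0,0,1],[0,0,0,0,0,0,1],[0,0,0,0,0,0,1]],
  ],
)

```text
time: 10.92
eef_pos: [0.5513, -0.0385, 0.2176]
eef_rot: [0.943, 0.332, 0.0, 0.0]
force: [-0.9, 0.3, -1.8]
width: 0.623
```

```bash
python3 o.py;python3 - <<'E'
from h import *
b=shot('side','s4.png')['img'];a=shot('wrist','w4.png')['img']
cv2.imwrite('pics/c4.png',np.hstack([cv2.resize(a[80:400,160:480],(400,400)),cv2.resize(b[80:240,230:390],(400,400),interpolation=2)]))
E
```

```text
10.9167 [ 0.5513 -0.0385  0.2176] yaw -51.21 [-0.87  0.25 -1.78] [ 0.013 -0.004  0.036] w 52.91862271769196 q7 -1.13
```

View pics/c4.png

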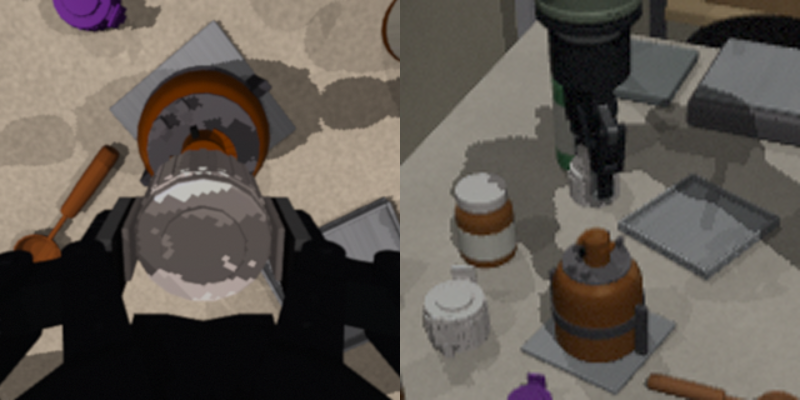

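The cap is held upright, clear of the bare neck, and the bystanders look untouched. Moving over the tray.

Call:
servo_tool(
  plan=[
    [[-0.2,-0.8,0,0,0,0,1],[-0.3,-1.6,0,0,0,0,1],[-0.35,-2,0,0,0,0,1],[-0.4,-2,0,0,0,0,1],[-0.4,-2,0,0,0,0,1],[-0.4,-2,0,0,0,0,1],[-0.4,-2,0,0,0,0,1],[-0.4,-2,0,0,0,0,1],[-0.4,-2,0,0,0,0,1],[-0.35,-2,-1,0,0,0,1],[-0.3,-2,-1,0,0,0,1],[-0.25,-1.6,-1,0,0,0,1],[-0.15,-1.2,-1,0,0,0,1],[-0.05,-0.65,-1,0,0,0,1],[0,0,-1,0,0,0,1],[0,0,-1,0,0,0,1],[0,0,-1,0,0,0,1],[0,0,0,0,0,0,1],[0,0,0,0,0,0,1]],
  ],
)

```text
time: 12.6
eef_pos: [0.5078, -0.2761, 0.1367]
eef_rot: [0.943, 0.333, -0.0, -0.0]
force: [-0.2, -0.6, -1.8]
width: 0.62
```

```bash
python3 o.py;python3 - <<'E'
from h import *
b=shot('side','s5.png');a=shot('top','t5.png')
print('side c',proj(b['camera_matrix'],b['world_to_cam'],[.508,-.277,.004]))
cv2.imwrite('pics/c5.png',np.hstack([cv2.resize(a['img'][160:250,350:440],(400,400),interpolation=2),cv2.resize(b['img'][70:210,290:430],(400,400),interpolation=2)]))
E
```

```text
12.6 [ 0.5078 -0.2761  0.1367] yaw -51.13 [-0.2  -0.57 -1.78] [-0.019 -0.041  0.065] w 52.70787469606007 q7 -0.72
side c [348.57825076 169.56109222]
```

View pics/c5.png

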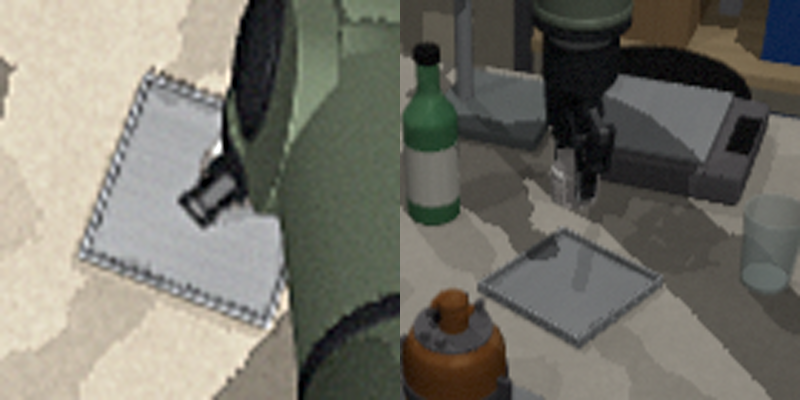

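The tray centre matches my estimate within a few mm. Lowering.

Call:
servo_tool(
  plan=[
    [[0,0,-1,0,0,0,1],[0,0,-1.5,0,0,0,1],[0,0,-1.5,0,0,0,1],[0,0,-1.5,0,0,0,1],[0,0,-1.5,0,0,0,1],[0,0,-1.3,0,0,0,1],[0,0,-1,0,0,0,1],[0,0,-0.8,0,0,0,1],[0,0,-0.6,0,0,0,1],[0,0,-0.4,0,0,0,1],[0,0,-0.3,0,0,0,1],[0,0,-0.2,0,0,0,1],[0,0,-0.1,0,0,0,1],[0,0,0,0,0,0,1],[0,0,0,0,0,0,1]],
  ],
)

```text
time: 13.95
eef_pos: [0.5078, -0.2771, 0.0204]
eef_rot: [0.943, 0.332, 0.0, 0.0]
force: [-0.4, 0.0, -0.8]
width: 0.622
```

Call:
servo_tool(
  plan=[
    [[0,0,-0.1,0,0,0,1],[0,0,-0.1,0,0,0,1],[0,0,-0.1,0,0,0,1],[0,0,0,0,0,0,1],[0,0,0,0,0,0,1]],
  ],
)

```text
time: 14.37
eef_pos: [0.5076, -0.277, 0.017]
eef_rot: [0.943, 0.332, -0.0, -0.0]
force: [0.0, 0.4, 0.1]
width: 0.616
```

Call:
servo_tool(
  plan=[
    [[0,0,-0.1,0,0,0,1],[0,0,-0.1,0,0,0,1],[0,0,0,0,0,0,1],[0,0,0,0,0,0,1]],
  ],
)

```text
time: 14.7
eef_pos: [0.5076, -0.277, 0.015]
eef_rot: [0.943, 0.332, -0.0, -0.0]
force: [0.2, -0.1, -1.0]
width: 0.616
```

Call:
servo_tool(
  plan=[
    [[0,0,-0.05,0,0,0,1],[0,0,-0.05,0,0,0,1],[0,0,0,0,0,0,1],[0,0,0,0,0,0,1]],
  ],
)

```text
time: 15.03
eef_pos: [0.5077, -0.277, 0.0146]
eef_rot: [0.943, 0.332, 0.0, 0.0]
force: [-2.9, 1.6, 10.8]
width: 0.619
```

The cap is on the tray floor (10.8 N up at the expected height). Opening gradually.

Call:
servo_tool(
  plan=[
    [[0,0,0,0,0,0,0.36],[0,0,0,0,0,0,0.33],[0,0,0,0,0,0,0.3],[0,0,0,0,0,0,0.27],[0,0,0,0,0,0,0.24],[0,0,0,0,0,0,0.2],[0,0,0,0,0,0,0.1],[0,0,0,0,0,0,0],[0,0,0,0,0,0,0],[0,0,0,0,0,0,0],[0,0,0,0,0,0,0]],
  ],
)

```text
time: 15.95
eef_pos: [0.5077, -0.277, 0.0141]
eef_rot: [0.943, 0.332, 0.0, 0.0]
force: [-0.2, -0.2, 0.0]
width: 0.999
```

```bash
python3 o.py;python3 - <<'E'
from h import *
b=shot('side','s6.png')['img'];a=shot('wrist','w6.png')['img']
cv2.imwrite('pics/c6.png',np.hstack([cv2.resize(a[80:400,160:480],(400,400)),cv2.resize(b[110:210,300:400],(400,400),interpolation=2)]))
E
```

```text
15.95 [ 0.5077 -0.277   0.0141] yaw -51.2 [-0.17 -0.2   0.03] [-0.02   0.06   0.007] w 84.91012647040208 q7 -0.8
```

View pics/c6.png

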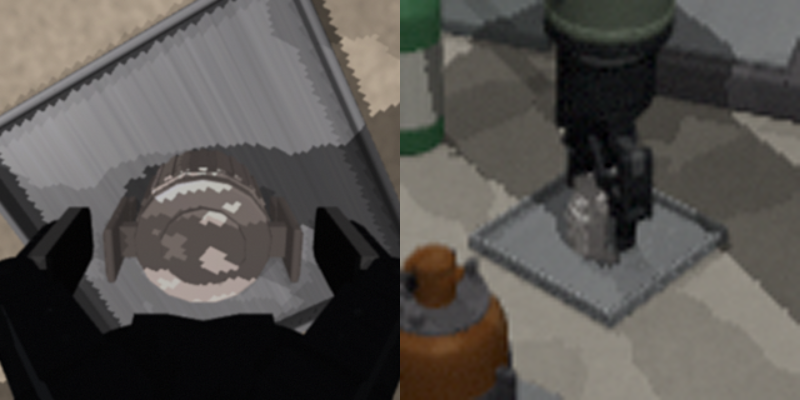

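The cap stands upright in the tray, with the tabs sprung out and clear of the fingers. Retreating straight up.

Call:
servo_tool(
  plan=[
    [[0,0,0.5,0,0,0,0],[0,0,1,0,0,0,0],[0,0,2,0,0,0,0],[0,0,3,0,0,0,0],[0,0,3,0,0,0,0],[0,0,3,0,0,0,0],[0,0,3,0,0,0,0],[0,0,3,0,0,0,0],[0,0,2,0,0,0,0],[0,0,0,0,0,0,0],[0,0,0,0,0,0,0],[0,0,0,0,0,0,0]],
  ],
)

```text
time: 17.05
eef_pos: [0.5072, -0.2769, 0.219]
eef_rot: [0.943, 0.332, -0.0, -0.0]
force: [-0.1, 0.4, -1.2]
width: 1.001
```

```bash
python3 o.py;python3 - <<'E'
from h import *
b=shot('side','s7.png');a=shot('wrist','w7.png')
print(proj(a['camera_matrix'],a['world_to_cam'],[.508,-.277,.04]))
cv2.imwrite('pics/c7.png',np.hstack([cv2.resize(a['img'],(400,250)),cv2.resize(b['img'],(400,250))]))
E
```

```text
17.05 [ 0.5072 -0.2769  0.219 ] yaw -51.2 [-0.11  0.38 -1.16] [ 0.011  0.042 -0.005] w 85.11516123624436 q7 -0.68
[322.73119172 180.06497029]
```

View pics/c7.png

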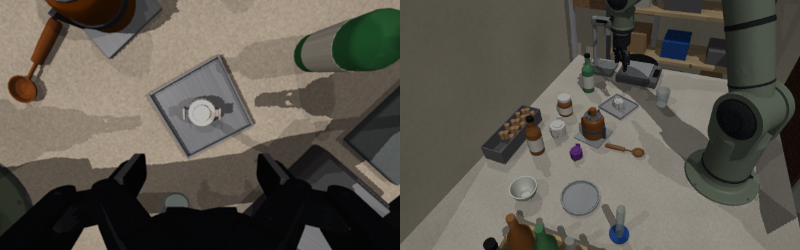

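The cap stands upright in the middle of the tray, seen at about (323,180) as predicted. The rest of the ware is in place and the gripper is clear.

```bash
python3 -c "
from cell import order
print(order.hand_in())"
```

```text
the job is handed in; nothing more can be done
None
```

I opened the jar, set the cap down in the square tray and handed the job in at about 17 s on the robot's clock. The hand-in gives no verdict.

- **Opening:** With the tabs squeezed in (jaws at about 53 mm), I turned the cap about 53° anticlockwise. There the side force rose steadily to about 6 N, which I took as the soft stop. I eased back 2° and the cap lifted with almost no vertical force.
- **Setting down:** I lowered it onto the tray floor until I felt about 11 N upward, then opened the gripper gradually and backed off straight up.
- **Last checks:** The cap stands upright within a few mm of the tray's centre, with its tabs sprung out. The gripper is clear and the bystanders appear unmoved in the pictures.
- **Disagreements:**
  - Closing the fingers pushed down on the cap with 16 N, which I relieved by raising the arm slightly before turning.
  - The jaw opening read about 2 mm under the expected 55 mm.
  - The moment about the jar's axis at the stop was small (about 0.1 N m), so I relied mainly on the side force.

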